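# Radius leaves on two angle brackets

## Robot

A 6-joint arm with a two-finger parallel gripper is mounted at the origin on the work surface. World frame = base frame: x ahead of the robot, y to its left, z up, the work surface at z = 0. Lengths are in m, angles in rad, forces in N, time in s.
With the tool pointing down it reaches from about 0.375 to 0.925 m from the base axis. Payload 5.7 kg.
Tool frame: the origin (TCP) lies midway between the tips of the shut fingers; the grasp point (between the pads) lies 19 mm behind it; z points along the fingers, y is the line along which they close (so a half turn about z gives the same grasp; the last joint's range is limited). The gripper opens to 88 mm and grips with 3 to 60 N. Pads are 20 mm wide; open, the fingers measure 115 mm over their backs; the gripper's body (75 mm by 178 mm) begins 61 mm behind the grasp point.
Start: joints at [-1.445, 0.359, 1.51, -0, 1.272, -0.115], TCP at [0.143, -0.583, 0.223] pointing down, gripper open.
Joint ranges: [-2.97, 2.97], [-1.01, 2.36], [0.21, 2.38], [-0.96, 4.11], [0.2, 2.71], [-2.98, 2.98]. Speed limits (rad/s): [2.39, 2.39, 3.14, 3.14, 3.14, 3.14].

## Interface

Orientations are given as a unit quaternion [x, y, z, w].
In Python, from bench import move_ptp, servo_line, goto_joints, move_gripper, sleep, inverse_kinematics, capture, PlanningError, close_job, spot_in, silhouettes, current_clock, current_joint_pos, current_qvel, current_joint_torque, current_position, current_orientation, current_force, current_torque, current_finger_gap, current_grip_force gives the robot as it stands. Calls block until the motion is done:
- move_ptp(position, orientation): joint-space move of the TCP to a pose.
- servo_line(position, orientation=None, rate=0.15, contact_N=None): straight line of the TCP; orientation=None keeps the orientation; rate is the mean speed in m/s. With contact_N (N) it stops when the force on the tool has changed by that much, and returns True; else False.
- goto_joints(angles): joint-space move.
- move_gripper(opening): finger opening in m; the grip force is fixed at half the most; returns when the fingers have stopped.
- sleep(seconds).
- inverse_kinematics(position, orientation): joint angles nearest the present ones, or None.
- capture(name): name is "side" or "top"; returns a dict with "image" (384x512x3 uint8, blue, green, red), "range_z" (384x512 float32, m along the optical axis (not along the pixel's ray), 0 where there is no reading), "intrinsics" (3x3 intrinsics, pixels), "k1" (the pictures are not rectified: a ray, as slopes to the right and down, at radius r is drawn at 1 + k1 r^2 times it, then the intrinsics apply), "R" (3x3) and "t" (3): a world point X has camera coordinates R X + t. Camera axes: x right, y down, z forward; pixel columns grow to the right and rows downward; lengths in m; the calibration is good to about 2 mm. A picture is of the moment at which its call begins.
A pose or a line that the arm cannot do raises PlanningError and nothing moves.
- close_job(): hands the job in; it is judged then, once.
Trained networks look in the newest picture that a camera, given by its name, has taken for a name from the list of things; names that differ only in an ending like _2 or _b are one class to them, and where a whole thing is asked for, a point or a joint stands for the part that bears it (a point fixed in the world has none). Each returns a list of dicts, best first, with "conf" (0 to 1); they miss things now and then, are a little off and sometimes report something else, mostly with a low value. They report only what shows in the picture. A call takes as long as a camera call. They do not tell look-alikes from the thing itself.
- spot_in(camera, query): "xy" ([column, row] in pixels, amid what is visible of it).
- silhouettes(camera, query): "region" (384x512 bool, what is visible of it) and "xy" ([column, row] in pixels, amid what is visible of it).
Readings, each from a call of its own:
- current_clock(): time.
- current_joint_pos(): joint angles.
- current_qvel(): joint speeds.
- current_joint_torque(): joint torques, N m.
- current_position(): TCP position.
- current_orientation(): TCP orientation.
- current_force(): force on the tool from outside, world axes, zero at the start.
- current_torque(): the same for the moment, N m.
- current_finger_gap(): finger opening in m.
- current_grip_force(): force on a finger pad.
Only numpy, scipy, OpenCV 4.12 (cv2) and the standard library are available. Lean on these libraries where they do the work, as an engineer would, in place of code of your own. Each camera call takes 0.05 s, during which the arm holds its last target. There are 200 camera calls.

## Task

Two aluminium angle brackets are screwed down on the mat: the hollow (notched) radius leaf matches the rounded outside corner of one of them, and the pointed leaf matches the inside fillet of the other; on the wrong bracket a leaf stands off and rocks. Find by gentle touch where each belongs: first press the notched leaf home on its outside corner, then the pointed leaf into its inside corner, each flush against both faces and held there for about half a second (with about 7 N; never push a bracket with over 10 N). Leave both leaves let go, lying flat on the mat and seated, and do not disturb anything else.

Things in the scene. Friction and masses are not known exactly. Their poses are not given: they have to be found in the camera images.
- bracket_1: One of two fixed aluminium L-brackets, 18 mm high, wall 8, legs 60 mm (then a lug, 9 mm high at its screw). Origin: sharp meeting point of the outside faces, on the mat (4 mm above the table). x: along the bisector into the L's open inside; outside faces run at +-45 deg to x. One bracket has radius 22 mm outside and 20 inside, the other 12 outside and 8 inside; which is which is not told.
- bracket_1_inside (a point): Bracket 1: where its two inside faces would meet in a sharp corner, at the underside, 11.3 mm along the bracket's x from its origin; same axes as the bracket.
- bracket_2: The other angle bracket: same outline, height, wall and legs, same origin and axes as described for bracket_1, only with the other pair of radii.
- bracket_2_inside (a point): Bracket 2: the sharp meeting point of its inside faces, at the underside, 11.3 mm along the bracket's x; same axes as the bracket.
- notch_leaf_post (a point): Notched leaf, steel, 10 mm thick, 0.14 kg, with a 16 x 16 mm upright grip post, sides along x and y, top 56 mm above the underside. This point: post axis, 42 mm up. The 90 deg notch opens to +x: hollow arc R 22 mm, faces to 44 mm from its sharp corner, arms 12 wide. Push it along its +x, same way as the bracket's x. On the wrong bracket it stands off 4.1 mm and rocks about 5 deg either way.
- notch_leaf_apex (a point): Notched leaf: where the straight faces of the notch would meet in a sharp corner, at the underside, 14 mm along the leaf's +x from the post; same axes. Seated, it coincides with the origin of its bracket. The bracket pushes back near the leaf's foot and tends to tip it: grip the post firmly and keep the leaf on or just above the mat.
- point_leaf_post (a point): Pointed leaf, steel, 10 mm thick, 0.14 kg, same post as the notched leaf. This point: post axis, 42 mm above the underside. In plan a 42 mm square with a diagonal along x; its +x corner is rounded to R 8 mm. Pushed along its own +x, which points against the bracket's x, into the inside corner. On the wrong bracket it stands off 5 mm along x and rocks either way.
- point_leaf_apex (a point): Pointed leaf: where the two flanks next to the rounded corner would meet in a sharp corner, at the underside, 30 mm along the leaf's +x from the post; same axes. Seated, it coincides with the inside point of its bracket.
- standoff: Bystander: small brass cylinder, 14 mm across, 12 mm high, between the leaves. Origin at its underside.
- drive: Bystander: aluminium disk drive 100 x 70 x 9 mm lying flat. Origin at its underside's centre.
- driver: Bystander: screwdriver 160 mm long, lying.
- board: Bystander: green circuit board 140 x 100 mm, 17 mm high with its parts. Origin at its underside's centre.
- dish: Bystander: grey open parts dish 70 x 50 x 18 mm. Origin at its underside's centre.
- tweezers: Bystander: steel tweezers 125 mm long, lying flat, 6 mm high.
- jar: Bystander: small jar, 48 mm across and 60 mm high. Origin at its underside's centre.
There are look-alikes about, which are no part of the job. What is shaped like the part that bears notch_leaf_post but purple is not meant.

How it is judged:
By the outcome, as a careful person would: the job done as asked, in the order asked, and still so for the second after the job is handed in, with the robot touching nothing.
It also fails if it takes over 72 s, if anything falls off the work surface, if the arm or the gripper's body presses on something with over 40 N, if the wrist force passes 120 N, or if a joint passes its speed limit or range.

## Working session

There is one attempt and no reset: what is moved stays moved. The work goes in short steps, each a Python script; the robot and the scene stay as the last script left them, time stands still between calls to the robot, and variables do not carry over. Pictures are saved under pics/ and viewed, at most 10 in all, crops included, and the job is handed in when it is done.

```bash
mkdir -p pics; ls; python3 - <<'E'
from bench import *
import cv2,numpy as np
print(current_clock())
for n in ("top","side"):
    c=capture(n); cv2.imwrite(f"pics/{n}0.png",cv2.resize(c["image"],(800,600)))
    np.savez(f"{n}0.npz",**c)
    print(n,c["intrinsics"].tolist(),c["k1"],c["R"].tolist(),c["t"].tolist())
    for q in ("bracket_1","notch_leaf_post","notch_leaf_apex","point_leaf_post","standoff","jar"):
        print(q,[(round(d["conf"],2),np.round(d["xy"]).tolist()) for d in spot_in(n,q)][:5])
print(current_clock())
E
```

```text
pics
0.0
top [[362.6432903148454, 0.0, 255.25568764789233], [0.0, 362.6432903148454, 192.96049284831292], [0.0, 0.0, 1.0]] -0.040220004994713315 [[-0.01012136335577375, -0.9999430663976484, -0.0033796400826928085], [-0.9984524874394197, 0.010290986849987773, -0.054650946155477206], [0.05468261451188934, 0.0028212679634381944, -0.9984998007597311]] [0.07299624617223234, 0.524132335609201, 1.178751341989794]
bracket_1 [(0.45, [389.0, 182.0])]
notch_leaf_post [(0.77, [134.0, 156.0]), (0.67, [130.0, 198.0]), (0.57, [270.0, 147.0]), (0.45, [196.0, 272.0])]
notch_leaf_apex [(0.68, [126.0, 200.0]), (0.62, [134.0, 157.0]), (0.6, [198.0, 268.0]), (0.58, [270.0, 150.0])]
point_leaf_post [(0.64, [288.0, 208.0]), (0.49, [326.0, 165.0])]
standoff []
jar [(0.67, [388.0, 182.0])]
side [[353.6579108403067, 0.0, 257.54893132265636], [0.0, 353.6579108403067, 196.8766810297238], [0.0, 0.0, 1.0]] -0.06655498204268974 [[-0.9635568788247271, -0.2673845219583865, 0.007978639397518267], [-0.13860730099078383, 0.4735360093941056, -0.8697997838118586], [0.22879282633334633, -0.8392074625646454, -0.49334032613826395]] [0.5291396345981932, 0.11532811944753546, 0.8770940863342991]
bracket_1 [(0.57, [250.0, 178.0]), (0.53, [206.0, 252.0])]
notch_leaf_post [(0.71, [355.0, 289.0]), (0.7, [214.0, 200.0]), (0.69, [202.0, 357.0]), (0.66, [126.0, 330.0])]
notch_leaf_apex [(0.92, [201.0, 361.0]), (0.73, [232.0, 155.0]), (0.72, [351.0, 291.0]), (0.67, [213.0, 201.0]), (0.61, [127.0, 329.0])]
point_leaf_post [(0.67, [288.0, 206.0]), (0.4, [272.0, 283.0])]
standoff [(0.23, [212.0, 250.0])]
jar [(0.64, [281.0, 151.0])]
0.7
```

View pics/top0.png

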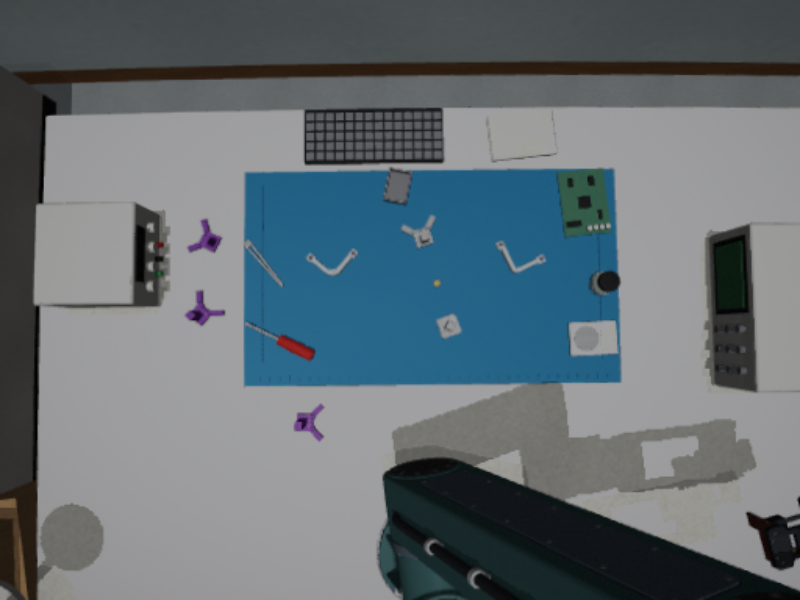

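View pics/side0.png

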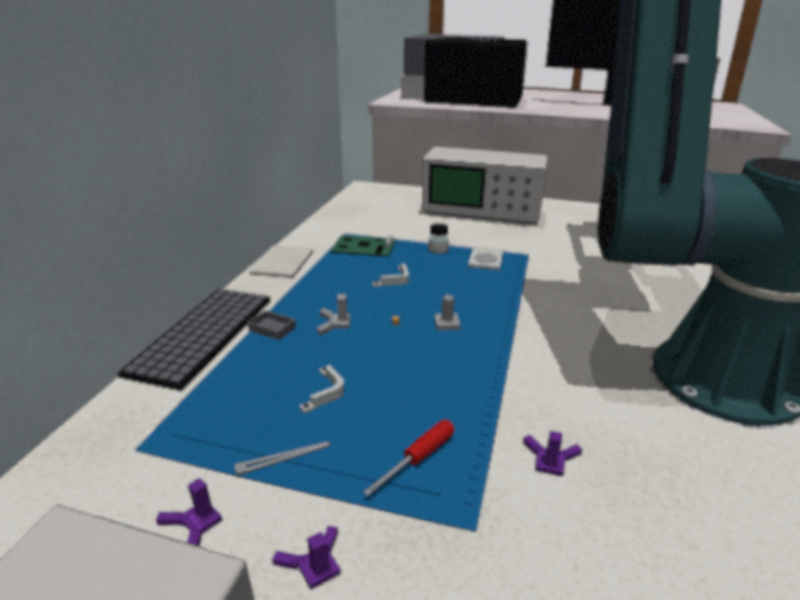

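The mat shows bracket A near (333,265) and bracket B near (515,262). The grey notched leaf is at (422,235), the pointed leaf at (450,326) and the standoff at (436,283). The purple parts off the mat are look-alikes. I'll enlarge the area that matters next.

```bash
python3 - <<'E'
import cv2,numpy as np
a=np.load("top0.npz")["image"]; 
print(a[165,330],a[178,205:222].tolist())
A=a[135:222,190:356]; im=cv2.resize(A,None,fx=4.8,fy=4.8,interpolation=cv2.INTER_CUBIC)
cv2.imwrite("pics/crop1.png",im)
E
```

```text
[132  97  34] [[137, 102, 39], [136, 101, 38], [136, 101, 37], [136, 101, 38], [136, 100, 37], [136, 101, 38], [136, 101, 37], [136, 101, 38], [136, 100, 37], [136, 101, 38], [136, 101, 38], [136, 101, 38], [136, 100, 37], [136, 101, 38], [137, 101, 38], [136, 100, 37], [136, 101, 38]]
```

View pics/crop1.png

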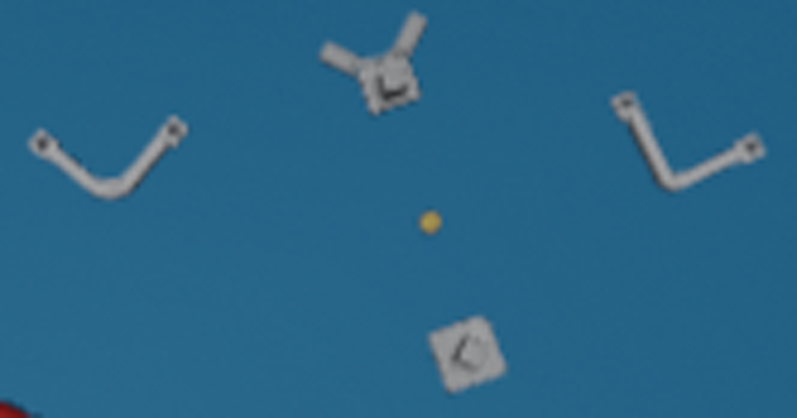

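The crop shows that the left bracket, A, has the broad outer radius, so the notched leaf belongs there. The right bracket, B, is the sharp one and takes the pointed leaf. The notched leaf is at about (390,75) and the pointed leaf at (470,352) in the crop. Next I'll fit the outlines in both views.

```bash
cat > fit.py <<'E'
import cv2,numpy as np
from scipy.optimize import minimize
S=8
def proj(c,X):
    p=X@c["R"].T+c["t"]; s=p[:,:2]/p[:,2:]; s=s*(1+c["k1"]*(s**2).sum(1,keepdims=True))
    K=c["intrinsics"]; return s*[K[0,0],K[1,1]]+K[:2,2]
def unproj(c,uv,z):
    K=c["intrinsics"]; d=(np.array(uv)-K[:2,2])/[K[0,0],K[1,1]]; s=d.copy()
    for _ in range(5): s=d/(1+c["k1"]*(s@s))
    w=c["R"].T@np.append(s,1); o=-c["R"].T@c["t"]; return (o+w*(z-o[2])/w[2])[:2]
def arc(corner,r,R45=True):
    # fillet of a 90deg corner at `corner`, opening to +x (faces at +-45deg), from the -45 face to the +45 face
    a=np.radians(np.linspace(225,135,9)); c=np.array(corner)+[r*2**.5,0]
    return c+r*np.c_[np.cos(a),np.sin(a)]
u=np.array([1,1])/2**.5; v=np.array([1,-1])/2**.5
def bracket(ro,ri,L=.012,w=.014):
    o=arc((0,0),ro); i=arc((.008*2**.5,0),ri)
    # body
    P=np.vstack([.060*v,o,.060*u,.060*u+.008*v,i[::-1],.060*v+.008*u]) if o[0,1]<0 else None
    def lug(a,b): return np.array([.060*a+(.004-w/2)*b,(.060+L)*a+(.004-w/2)*b,(.060+L)*a+(.004+w/2)*b,.060*a+(.004+w/2)*b])
    return [(P,0,.018),(lug(u,v),0,.009),(lug(v,u),0,.009)]
post=np.array([[-8,-8],[8,-8],[8,8],[-8,8]])*1e-3
def notch(c=-.004,h=.020):
    ap=np.array([.014,0]); i=arc((.014,0),.022)
    P=np.vstack([ap+.044*v,i,ap+.044*u,ap+.044*u-.012*v,ap-.012*(u+v),ap+.044*v-.012*u])
    B=np.array([[c,-h],[.012,-(h-.012+c) if h-.012+c>0 else 0],[.012,max(h-.012+c,0)],[c,h],[c-h,0]])
    return [(P,0,.010),(B,0,.010),(post,0,.056)]
def point():
    h=.021*2**.5; a=np.radians(np.linspace(-45,45,9)); ap=.030
    A=np.c_[ap-.008*2**.5+.008*np.cos(a),.008*np.sin(a)]
    return [(np.vstack([A,[[0,h],[-h,0],[0,-h]]]),0,.010),(post,0,.056)]
def render(c,prisms,pose,box,z0=.004):
    x,y,t=pose; Rm=np.array([[np.cos(t),-np.sin(t)],[np.sin(t),np.cos(t)]])
    x0,y0,x1,y1=box; m=np.zeros(((y1-y0)*S,(x1-x0)*S),np.uint8)
    for P,a,b in prisms:
        W=P@Rm.T+[x,y]; n=len(W)
        q=[np.round(((proj(c,np.c_[W,np.full(n,z0+z)])-[x0,y0]+.5)*S-.5)*16).astype(np.int32) for z in (a,b)]
        for k in q: cv2.fillPoly(m,[k],255,shift=4)
        for k in range(n):
            j=(k+1)%n; cv2.fillConvexPoly(m,np.array([q[0][k],q[0][j],q[1][j],q[1][k]]),255,shift=4)
    m=cv2.resize(m.astype(np.float32)/255,None,fx=1/S,fy=1/S,interpolation=cv2.INTER_AREA)
    return cv2.GaussianBlur(m,(0,0),.6)
def soft(c):
    im=c["image"].astype(float); return np.clip((im[...,2]/np.maximum(im[...,0],1)-.28)/.68,0,1)
def fit(cams,model,pose,extra=(),r=.085):
    boxes=[];A=[]
    for c in cams:
        g=np.array([[pose[0]+a,pose[1]+b,.02] for a in(-r,r) for b in(-r,r)]); p=proj(c,g)
        b=[*np.floor(p.min(0)).astype(int),*np.ceil(p.max(0)).astype(int)]; boxes.append(b)
        s=soft(c)[b[1]:b[3],b[0]:b[2]]; A.append(s)
    def cost(q):
        return sum(((render(c,model(*(q[3:]*.01)),(q[0]*.01,q[1]*.01,q[2]*.1),b)-a)**2).sum() for c,b,a in zip(cams,boxes,A))
    q0=np.r_[pose[0]*100,pose[1]*100,pose[2]*10,np.array(extra)*100]
    sx=np.vstack([q0]+[q0+d for d in np.diag([.5,.5,1.]+[.2]*len(extra))])
    o=minimize(cost,q0,method="Nelder-Mead",options=dict(initial_simplex=sx,maxiter=250,xatol=.005,fatol=.005))
    return o.fun,np.r_[o.x[:2]*.01,o.x[2]*.1,o.x[3:]*.01]
E
cat > run1.py <<'E'
from fit import *
T=dict(np.load("top0.npz"));Sd=dict(np.load("side0.npz"))
f=lambda p:unproj(T,(190+p[0]/4.8,135+p[1]/4.8),.014)
pi=np.pi
def go(name,model,px,yaws,extra):
    p=f(px)
    for y in yaws:
        for cn,cs in(("top",[T]),("side",[Sd]),("both",[T,Sd])):
            e,q=fit(cs,model,(*p,y),extra); print(name,cn,round(e,2),np.round(q[:2]*1e3,1),round(np.degrees(q[2]),1),np.round(q[3:]*1e3,1),flush=True)
go("A22",lambda *e:bracket(.022,.020,*e),(110,198),[0],(.012,.014))
go("A12",lambda *e:bracket(.012,.008,*e),(110,198),[0],(.012,.014))
go("B12",lambda *e:bracket(.012,.008,*e),(670,190),[-.25],(.012,.014))
go("B22",lambda *e:bracket(.022,.020,*e),(670,190),[-.25],(.012,.014))
go("N",notch,(390,85),[.3],(-.004,.02))
go("P",lambda:point(),(468,355),[-pi/4-.35+k*pi/2 for k in range(4)],())
E
time python3 run1.py
```

```text
A22 top 3.53 [575.1 206.5] 5.2 [15.6 16.4]
A22 side 6.5 [576.6 205.5] 5.5 [16. 12.]
A22 both 14.2 [576.  206.5] 4.5 [15.6 15. ]
A12 top 7.75 [575.9 206.2] 5.2 [15.3 13.7]
A12 side 13.44 [577.6 205.4] 6.0 [15.3 10.8]
A12 both 25.12 [576.9 206.2] 4.9 [14.8 13.4]
B12 top 3.35 [ 581.7 -174.7] -19.8 [14.7 14.9]
B12 side 23.72 [ 583.5 -175.8] -19.0 [14.7 13. ]
B12 both 29.66 [ 582.  -174.7] -19.9 [15.8 14.7]
B22 top 6.87 [ 580.5 -174.7] -19.5 [16.3 15.9]
B22 side 24.04 [ 582.6 -175.5] -19.6 [14.7 14.5]
B22 both 33.03 [ 581.6 -174. ] -20.2 [15.9 15.4]
N top 61.13 [657.3  14.5] 18.6 [-1.8 19.4]
N side 170.65 [659.4  14.2] 17.2 [ 0.  14.1]
N both 241.82 [658.8  14.3] 18.6 [-1.3 17.6]
P top 7.02 [473.8 -35.8] -25.8 []
P side 31.38 [476.  -37.2] -25.1 []
P both 42.21 [474.9 -35.8] -25.6 []
P top 7.46 [473.8 -35.4] 64.9 []
P side 31.53 [476.  -37.3] 64.7 []
P both 42.2 [475.1 -35.9] 63.4 []
P top 7.63 [473.5 -35.6] 153.5 []
P side 31.28 [475.9 -37.2] 155.1 []
P both 42.22 [475.  -35.8] 154.3 []
P top 7.5 [473.8 -35.6] 244.3 []
P side 31.56 [475.9 -37.2] 243.2 []
P both 42.7 [475.  -36.1] 243.0 []
real	0m2.165s
user	0m2.529s
sys	0m0.109s
```

```bash
python3 - <<'E'
from fit import *
sq=lambda:[(np.array([[1,0],[0,1],[-1,0],[0,-1]])*.021*2**.5,0,.010),(post,0,.056)]
for n in("top0","side0"):
    c=dict(np.load(n+".npz")); best=None
    e,q=fit([c],lambda:sq(),(.475,-.036,-.44),(),.05); print(n,e,q[:2],np.degrees(q[2]))
    r=.05
    s=soft(c); R=np.zeros_like(s); R[:,:]=render(c,sq(),q,(0,0,512,384))
    for k in range(4):
        t=q[2]+k*np.pi/2; p=proj(c,np.array([[q[0]+.0265*np.cos(t),q[1]+.0265*np.sin(t),.014]]))[0]
        yy,xx=np.mgrid[:384,:512]; w=np.exp(-((xx-p[0])**2+(yy-p[1])**2)/2/1.5**2)
        print(round(np.degrees(t)),p.round(1),"deficit",round((w*(R-s)).sum(),2))
    x,y=proj(c,np.array([[q[0],q[1],.014]]))[0].astype(int)
    cv2.imwrite(f"pics/p_{n}.png",cv2.resize(c["image"][y-14:y+12,x-14:x+14],None,fx=14,fy=14,interpolation=cv2.INTER_CUBIC))
a=[cv2.imread(f"pics/p_{n}.png") for n in("top0","side0")]
cv2.imwrite("pics/pp.png",np.clip(1.4*np.hstack(a),0,255))
E
```

```text
top0 1.4359652742485371 [ 0.47378497 -0.03549381] -25.67700875169915
-26 [290.2 200.9] deficit 0.47
64 [279.5 204.7] deficit -0.3
154 [283.4 215.5] deficit -0.42
244 [294.1 211.6] deficit -0.84
side0 3.830248069945506 [ 0.47605151 -0.03773458] -25.48634712115746
-25 [278.4 200.5] deficit 1.29
65 [280.1 207.2] deficit 0.08
155 [293.3 206.8] deficit 0.71
245 [291.2 200.2] deficit 1.14[ WARN:0@0.416] global loadsave.cpp:1063 imwrite_ Unsupported depth image for selected encoder is fallbacked to CV_8U.
```

View pics/pp.png

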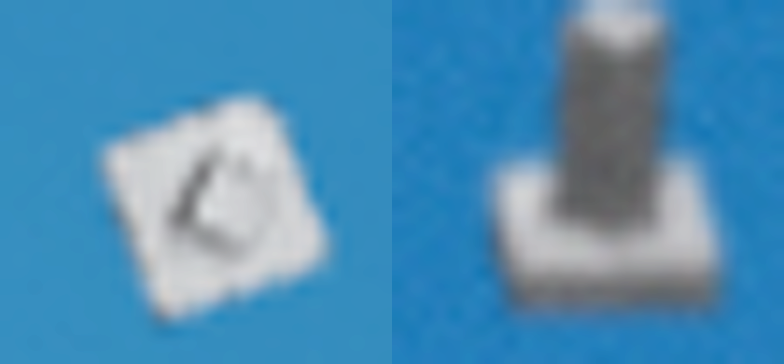

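```bash
cat > h.py <<'E'
from bench import *
import numpy as np
from numpy import cos,sin,radians as rad
def quat(yaw):            # tool down, tool x axis at world angle yaw (rad)
    return [cos(yaw/2),sin(yaw/2),0.,0.]
def toolyaw():
    x,y,z,w=current_orientation(); return 2*np.arctan2(y,x)
def st(m=""): print(m,"t",round(current_clock(),2),"p",(np.array(current_position())*1e3).round(2),"F",np.round(current_force(),2),"Mz",round(current_torque()[2],3),"gap",round(current_finger_gap()*1e3,2),flush=True)
Z=.027
E
python3 - <<'E'
from h import *
print(current_orientation(),quat(toolyaw()))
N=(.658,.0143,rad(18.2))
for k in(-90,90):
    print(k,[np.round(inverse_kinematics([x,y,.1],quat(a+rad(k))),2) for x,y,a in((.658,.0143,N[2]),(.55,.205,rad(5)))])
print("P")
for k in(-90,90,0,180):
    print(k,[(lambda j:j is not None and np.round(j,2)[[0,5]])(inverse_kinematics([x,y,.1],quat(a+rad(k)))) for x,y,a in((.475,-.0365,rad(-25.6)),(.62,-.19,rad(160)),(.62,-.19,rad(-200)))])
E
```

```text
[ 9.92762454e-01  1.20094589e-01  4.87562502e-06 -2.26176208e-05] [np.float64(0.9927624537854342), np.float64(0.12009458919503294), 0.0, 0.0]Traceback (most recent call last):
  File "<stdin>", line 5, in <module>
    return _wrapfunc(a, 'round', decimals=decimals, out=out)
    return _wrapit(obj, method, *args, **kwds)
    result = getattr(arr, method)(*args, **kwds)
TypeError: unsupported operand type(s) for *: 'NoneType' and 'float'
```

```bash
python3 - <<'E'
from h import *
def f(x,y,d,z=.1):
    j=inverse_kinematics([x,y,z],quat(rad(d))); return None if j is None else np.round(j,2).tolist()
print("N",[(k,f(.658,.0143,18.2+k),f(.55,.205,5+k)) for k in(-90,90)])
for k in(-90,90,0,180): print("P",k,f(.475,-.0365,-25.6+k),f(.62,-.19,160+k))
E
```

```text
N [(-90, [-0.08, 0.56, 1.5, -0.0, 1.08, 2.74], None), (90, [-0.08, 0.56, 1.5, -0.0, 1.08, -0.4], [0.24, 0.47, 1.67, -0.0, 1.0, 0.15])]
P -90 [-0.22, 0.34, 1.91, -0.0, 0.89, -2.92] [-0.4, 0.55, 1.52, -0.0, 1.07, -0.05]
P 90 [-0.22, 0.34, 1.91, -0.0, 0.89, 0.22] None
P 0 [-0.22, 0.34, 1.91, -0.0, 0.89, 1.8] [-0.4, 0.55, 1.52, -0.0, 1.07, -1.63]
P 180 [-0.22, 0.34, 1.91, -0.0, 0.89, -1.35] [-0.4, 0.55, 1.52, -0.0, 1.07, 1.52]
```

```bash
python3 - <<'E'
from h import *
x,y,a=.6583,.0143,rad(18.2)
q=quat(a+rad(90))
move_gripper(.044); st("g")
move_ptp([x,y,.11],q); st("above")
servo_line([x,y,Z],q,rate=.15); st("down")
move_gripper(0.); st("grip")
print("grip",current_grip_force(), np.degrees(toolyaw()))
servo_line([x,y,Z+.05],rate=.15); sleep(.2); st("lift")
c=capture("side"); np.savez("side1.npz",**c)
import cv2; cv2.imwrite("pics/side1.png",cv2.resize(c["image"][100:320,100:420],None,fx=2.4,fy=2.4))
E
```

```text
g t 1.52 p [ 143.11 -582.66  222.62] F [-0.29 -1.13 -0.21] Mz -0.002 gap 44.03
above t 4.33 p [658.4   13.27 110.17] F [-0.35 -0.28 -0.56] Mz -0.032 gap 43.85
down t 5.03 p [658.88  14.09  27.49] F [ 0.51 -0.03 -0.31] Mz -0.014 gap 43.83
grip t 5.58 p [658.41  14.28  27.58] F [-1.37 -0.38  5.02] Mz -0.012 gap 16.09
grip 30.000847578048706 108.20320155020731
lift t 6.27 p [657.23  14.35  75.55] F [ 0.3   0.22 -1.88] Mz 0.036 gap 15.88
```

View pics/side1.png

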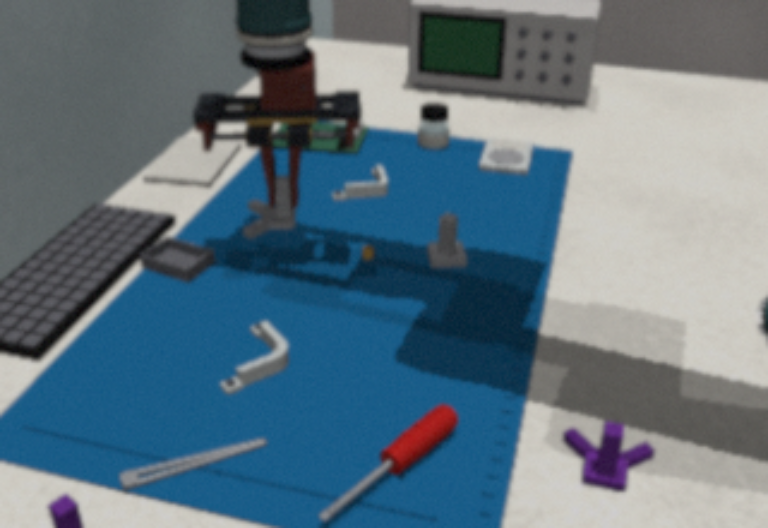

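The notched leaf is lifted clean, in the gripper at crop (282,205), and nothing else has moved. Next I carry it in behind bracket A.

```bash
python3 - <<'E'
from h import *
A=np.array([.576,.2062]); a=rad(5.2); ex=np.array([cos(a),sin(a)])
q=quat(a+rad(90)); p=A-ex*(.014+.016)
servo_line([*(p-ex*.02),.08],q,rate=.22); 
servo_line([*p,.036],rate=.12); sleep(.15); st("pre"); f0=np.array(current_force())
print(servo_line([*p,.024],rate=.02,contact_N=2.)); st("touch mat")
z=current_position()[2]
servo_line([*p,z+.0006],rate=.02); sleep(.15); st("up")
for i in range(1,4):
    t=current_clock(); servo_line([*(p+ex*.001*i),z+.0006],rate=.05); print(current_clock()-t); st()
E
```

```text
pre t 8.21 p [546.32 203.48  36.62] F [ 1.13  0.47 -2.22] Mz 0.023 gap 16.1
True
touch mat t 8.68 p [546.21 203.58  27.42] F [ 0.07 -0.43  3.58] Mz 0.018 gap 15.8
up t 9.08 p [545.84 203.42  27.74] F [-0.38 -0.52 -2.46] Mz -0.018 gap 15.59
0.25
 t 9.33 p [547.17 203.55  27.94] F [-0.36  0.78 -1.37] Mz 0.022 gap 15.48
0.25
 t 9.58 p [548.22 203.68  28.02] F [-0.08 -0.23 -1.9 ] Mz 0.03 gap 16.19
0.25
 t 9.83 p [549.26 203.77  28.05] F [-0.41  0.66 -1.48] Mz -0.016 gap 15.75
```

```bash
cat >> h.py <<'E'
def wrench(a,n=6):      # force in the leaf frame (x,y), Fz, Mz: mean of n readings
    W=[]
    for _ in range(n): W.append(np.r_[current_force(),current_torque()[2]]); sleep(.012)
    f=np.mean(W,0); c,s=cos(a),sin(a)
    return np.array([c*f[0]+s*f[1],-s*f[0]+c*f[1],f[2],f[3]])
E
python3 - <<'E'
from h import *
A=np.array([.576,.2062]); a=rad(5.2); ex=np.array([cos(a),sin(a)]); ey=np.array([-ex[1],ex[0]])
p=A-ex*(.014+.013); z=.0280
w0=wrench(a,10); print("w0",w0.round(2))
hit=servo_line([*(p+ex*.018),z],rate=.025,contact_N=1.8); st(str(hit))
pc=np.array(current_position()[:2]); print("rel",((pc-A)@ex*1e3).round(2),((pc-A)@ey*1e3).round(2))
print("w",(wrench(a,10)-w0).round(3))
servo_line([*pc,z],rate=.02); print("w",(wrench(a,10)-w0).round(3)); st()
np.save("w0.npy",w0)
E
```

```text
w0 [ 0.    0.17 -1.72 -0.  ]
True t 10.42 p [559.61 204.35  27.49] F [-0.3  -1.83  3.07] Mz 0.008 gap 15.81
rel -16.49 -0.35
w [ 3.000e-03 -1.501e+00  4.071e+00 -1.100e-02]
w [ 0.175 -0.004 -0.223  0.002]
 t 10.83 p [559.13 204.36  27.7 ] F [ 0.36 -0.23 -2.33] Mz 0.038 gap 15.96
```

```bash
cat >> h.py <<'E'
def press(O,a,rel,z,off,w0,goal,n,dyaw=0.,kx=.00006,ky=.00006,kr=.03,smax=.0004,tyaw=rad(90)):
    """compliant push along leaf +x: rel = commanded TCP in leaf frame about O; nulls side force and moment"""
    ex=np.array([cos(a),sin(a)]); ey=np.array([-ex[1],ex[0]]); rel=np.array(rel,float)
    for i in range(n):
        servo_line([*(O+ex*rel[0]+ey*rel[1]),z],quat(a+dyaw+tyaw),rate=.05)
        w=wrench(a)-w0; p=np.array(current_position()); d=p[:2]-O
        print(i,"t%.2f"%current_clock(),"cmd",(rel*1e3).round(2),"yaw%.2f"%np.degrees(dyaw),"act",round(d@ex*1e3,2),round(d@ey*1e3,2),"z%.2f"%(p[2]*1e3),"W",w[:3].round(2),"M%.3f"%w[3],flush=True)
        F=np.hypot(w[0],w[1])
        if F>8.8: rel[0]-=.0003; print("back"); continue
        rel[0]+=np.clip(kx*(goal+w[0]),-smax,smax)
        if F>1.: rel[1]+=np.clip(ky*w[1],-.0003,.0003); dyaw+=np.clip(kr*w[3],-rad(.6),rad(.6))
    return rel,dyaw
E
python3 - <<'E'
from h import *
A=np.array([.576,.2062]); a=rad(5.2); w0=np.load("w0.npy")
r=press(A,a,[-.0163,-.0003],.0284,0,w0,3.,12); print(r)
E
```

```text
0 t11.13 cmd [-16.3  -0.3] yaw0.00 act -16.52 -0.29 z28.35 W [-0.1   0.21  0.42] M-0.006
1 t11.43 cmd [-16.13  -0.3 ] yaw0.00 act -16.27 -0.35 z28.36 W [-0.29 -0.57  0.24] M-0.001
2 t11.73 cmd [-15.96  -0.3 ] yaw0.00 act -16.23 -0.35 z28.33 W [-1.08 -0.62  0.  ] M-0.011
3 t12.03 cmd [-15.85  -0.34] yaw-0.02 act -16.11 -0.39 z28.34 W [-1.23 -1.06  0.06] M-0.016
4 t12.33 cmd [-15.74  -0.4 ] yaw-0.05 act -16.02 -0.44 z28.31 W [-2.2  -0.2  -0.12] M-0.054
5 t12.63 cmd [-15.69  -0.41] yaw-0.14 act -15.93 -0.47 z28.34 W [-2.13 -1.11  0.04] M-0.066
6 t12.93 cmd [-15.64  -0.48] yaw-0.25 act -15.77 -0.51 z28.36 W [-2.33 -0.94 -0.15] M-0.065
7 t13.23 cmd [-15.6   -0.54] yaw-0.36 act -15.67 -0.54 z28.38 W [-2.22 -0.52 -0.66] M-0.050
8 t13.53 cmd [-15.55  -0.57] yaw-0.45 act -15.6 -0.57 z28.40 W [-2.84 -0.39 -0.41] M-0.027
9 t13.83 cmd [-15.55  -0.59] yaw-0.50 act -15.58 -0.57 z28.38 W [-2.25 -0.33 -0.14] M-0.025
10 t14.13 cmd [-15.5   -0.61] yaw-0.54 act -15.59 -0.56 z28.36 W [-2.26  0.06  0.27] M0.020
11 t14.43 cmd [-15.46  -0.61] yaw-0.51 act -15.56 -0.59 z28.39 W [-2.95  0.27 -0.07] M-0.025
(array([-0.01545307, -0.00059053]), np.float64(-0.00959452646982463))
```

```bash
python3 - <<'E'
from h import *
A=np.array([.576,.2062]); a=rad(5.2); w0=np.load("w0.npy")
r,d=press(A,a,[-.0154,-.0006],.0280,0,w0,5.,3,dyaw=-.0092)
r,d=press(A,a,r,.0280,0,w0,7.,10,dyaw=d,ky=.00004,kr=.02)
print(r,d); np.save("n.npy",[*r,d])
E
```

```text
0 t14.73 cmd [-15.4  -0.6] yaw-0.53 act -15.56 -0.61 z28.07 W [-3.61 -0.47  2.69] M0.045
1 t15.03 cmd [-15.32  -0.63] yaw-0.45 act -15.51 -0.67 z28.03 W [-4.38 -0.64  2.97] M0.019
2 t15.33 cmd [-15.28  -0.67] yaw-0.42 act -15.51 -0.7 z27.99 W [-4.96 -0.36  3.68] M0.013
0 t15.63 cmd [-15.28  -0.69] yaw-0.40 act -15.51 -0.72 z27.96 W [-5.21 -0.49  3.75] M0.001
1 t15.93 cmd [-15.17  -0.71] yaw-0.39 act -15.52 -0.69 z27.93 W [-5.46 -0.2   3.82] M0.012
2 t16.23 cmd [-15.08  -0.72] yaw-0.38 act -15.52 -0.74 z27.90 W [-5.33 -0.17  3.5 ] M0.028
3 t16.53 cmd [-14.98  -0.72] yaw-0.35 act -15.47 -0.76 z27.92 W [-5.67 -0.37  3.07] M0.018
4 t16.83 cmd [-14.9   -0.74] yaw-0.33 act -15.46 -0.77 z27.89 W [-5.47 -0.48  3.62] M-0.004
5 t17.13 cmd [-14.81  -0.76] yaw-0.33 act -15.45 -0.79 z27.87 W [-5.87 -0.36  3.89] M0.017
6 t17.43 cmd [-14.74  -0.77] yaw-0.31 act -15.49 -0.81 z27.86 W [-5.81 -0.26  3.74] M0.008
7 t17.73 cmd [-14.67  -0.78] yaw-0.31 act -15.46 -0.79 z27.85 W [-6.08 -0.26  4.09] M-0.001
8 t18.03 cmd [-14.61  -0.79] yaw-0.31 act -15.46 -0.81 z27.84 W [-5.89 -0.16  3.9 ] M0.020
9 t18.33 cmd [-14.54  -0.8 ] yaw-0.28 act -15.46 -0.82 z27.83 W [-6.31 -0.01  3.91] M0.006
[-0.01450328 -0.00079745] -0.004843532086372946
```

```bash
python3 - <<'E'
from h import *
A=np.array([.576,.2062]); a=rad(5.2); w0=np.load("w0.npy")
x,y,d=np.load("n.npy"); ex=np.array([cos(a),sin(a)]); ey=np.array([-ex[1],ex[0]])
for dd in(.8,-.8):
    servo_line([*(A+ex*x+ey*y),.0280],quat(a+d+rad(dd)+rad(90)),rate=.05); w=wrench(a)-w0; print(dd,w.round(3),"act yaw",round(np.degrees(toolyaw()-a)-90,2))
r,d=press(A,a,[x+.0003,y],.0280,0,w0,7.,6,dyaw=d,kx=.00012,ky=.00003,kr=.02)
print(r,d); np.save("n.npy",[*r,d]); print(np.degrees(toolyaw())-90)
E
```

```text
0.8 [-5.523 -1.919  2.125 -0.222] act yaw 0.5
-0.8 [-6.253  1.016  2.452  0.225] act yaw -1.06
0 t19.23 cmd [-14.2  -0.8] yaw-0.28 act -15.48 -0.79 z27.51 W [-6.27  0.11  2.11] M-0.011
1 t19.53 cmd [-14.12  -0.79] yaw-0.29 act -15.45 -0.79 z27.55 W [-6.55  0.38  2.55] M-0.015
2 t19.83 cmd [-14.06  -0.78] yaw-0.31 act -15.46 -0.8 z27.51 W [-6.19 -0.23  2.64] M0.010
3 t20.13 cmd [-13.97  -0.79] yaw-0.30 act -15.47 -0.8 z27.52 W [-6.71  0.01  2.95] M0.025
4 t20.43 cmd [-13.93  -0.79] yaw-0.27 act -15.47 -0.79 z27.53 W [-6.66  0.06  2.9 ] M-0.022
5 t20.73 cmd [-13.89  -0.79] yaw-0.29 act -15.43 -0.77 z27.54 W [-6.83  0.08  2.86] M0.003
[-0.01386986 -0.00078523] -0.005065970664942918
4.903475870110626
```

```bash
python3 - <<'E'
from h import *
import cv2
A=np.array([.576,.2062]); a=rad(5.2); w0=np.load("w0.npy")
x,y,d=np.load("n.npy"); ex=np.array([cos(a),sin(a)]); ey=np.array([-ex[1],ex[0]])
r,d=press(A,a,[x+.0001,y],.0280,0,w0,7.6,5,dyaw=d,kx=.00014,ky=.00003,kr=.02)
press(A,a,[-.0148,r[1]],.0278,0,w0,2.5,3,dyaw=d,kx=.00012,ky=0,kr=0)
move_gripper(.036); st("open")
p=current_position(); servo_line([p[0],p[1],.115],rate=.2); st("up")
servo_line([.52,.02,.13],rate=.3)
for n in("top","side"):
    c=capture(n); np.savez(n+"2.npz",**c)
from fit import *
for n in("top","side"):
    c=dict(np.load(n+"2.npz")); b=dict(np.load(n+"0.npz"))
    e,q=fit([b],lambda:bracket(.022,.020,.0155,.015),(.5755,.2062,.09),(),.085)
    def two(L): 
        return fit([c],lambda:notch(-.0018,.0194),(q[0]-.0155,q[1]-.002,.085),(),.045)
    m=proj(c,np.array([[.57,.205,.014]]))[0].astype(int)
    cv2.imwrite(f"pics/n_{n}.png",cv2.resize(c["image"][m[1]-26:m[1]+26,m[0]-30:m[0]+30],None,fx=6.5,fy=6.5,interpolation=cv2.INTER_CUBIC))
    print(n,q)
cv2.imwrite("pics/n2.png",np.hstack([cv2.imread(f"pics/n_{n}.png") for n in("top","side")]))
E
```

```text
0 t21.03 cmd [-13.77  -0.79] yaw-0.29 act -15.43 -0.8 z27.55 W [-6.87  0.36  3.47] M-0.006
1 t21.33 cmd [-13.67  -0.77] yaw-0.30 act -15.45 -0.78 z27.54 W [-6.96 -0.17  3.61] M-0.010
2 t21.63 cmd [-13.58  -0.78] yaw-0.31 act -15.42 -0.78 z27.57 W [-7.82 -0.15  3.57] M0.039
3 t21.93 cmd [-13.61  -0.78] yaw-0.26 act -15.44 -0.79 z27.55 W [-7.31  0.22  3.5 ] M-0.017
4 t22.23 cmd [-13.57  -0.78] yaw-0.28 act -15.42 -0.79 z27.56 W [-7.48  0.01  4.41] M-0.002
0 t22.53 cmd [-14.8   -0.78] yaw-0.29 act -15.47 -0.8 z27.47 W [-5.94  0.15  1.41] M0.001
1 t22.83 cmd [-15.2   -0.78] yaw-0.29 act -15.5 -0.78 z27.46 W [-4.52 -0.15 -1.37] M0.009
2 t23.13 cmd [-15.44  -0.78] yaw-0.29 act -15.46 -0.84 z27.60 W [-3.37 -0.36 -2.72] M0.029
open t 23.67 p [561.15 204.11  28.04] F [-0.39  0.16 -0.06] Mz 0.022 gap 36.15
up t 24.25 p [560.81 204.02 114.64] F [ 0.78  0.04 -0.51] Mz 0.031 gap 35.96
top [0.57512238 0.20606588 0.09167674]
side [0.5762985  0.20630858 0.08115942]
```

View pics/n2.png

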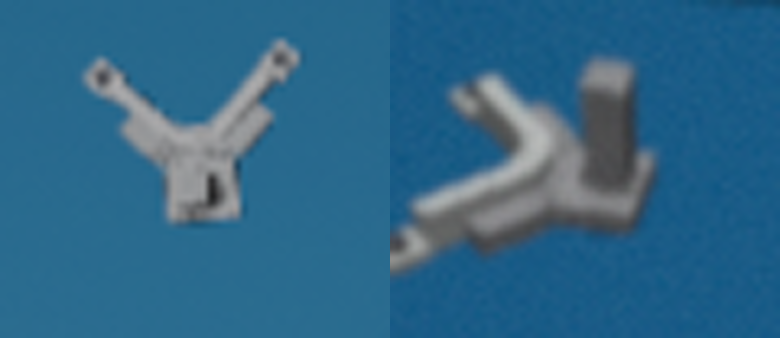

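The notched leaf sits flush along both outside faces of bracket A in both views: top view post at (203,185), side view (607,130). The pointed leaf comes next.

```bash
python3 - <<'E'
from h import *
import cv2
x,y,a=.4737,-.0361,rad(-25.6)
q=quat(a-rad(90))
move_ptp([x,y,.11],q); st("above")
servo_line([x,y,.0275],q,rate=.15); st("down")
move_gripper(0.); st("grip")
print("grip",current_grip_force(),"j6",current_joint_pos()[5])
servo_line([x,y,.12],rate=.25)
move_ptp([.45,.38,.22],quat(rad(17-90))); sleep(.1); st("show")
c=capture("side"); np.savez("side3.npz",**c)
from fit import proj
p=np.array(current_position()); m=proj(c,np.array([[p[0],p[1],p[2]-.018]]))[0].astype(int); print(m)
cv2.imwrite("pics/s3.png",cv2.resize(c["image"][m[1]-35:m[1]+30,m[0]-40:m[0]+40],None,fx=9,fy=9,interpolation=cv2.INTER_CUBIC))
E
```

```text
above t 27.46 p [473.85 -35.98 110.02] F [-0.69 -0.1   0.21] Mz 0.021 gap 35.9
down t 28.16 p [474.04 -36.17  27.79] F [0.26 0.21 0.16] Mz 0.021 gap 36.22
grip t 28.61 p [474.04 -36.15  28.18] F [-1.04  0.38  6.56] Mz 0.035 gap 15.61
grip 30.001712143421173 j6 -2.916398503267521
show t 30.8 p [450.4  378.7  219.51] F [-1.36 -0.32 -1.54] Mz 0.029 gap 15.61
[254 232]
```

View pics/s3.png

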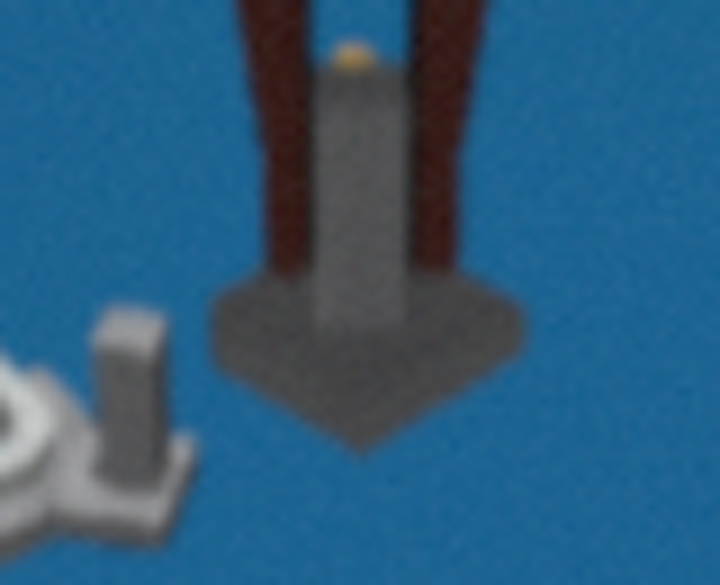

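```bash
python3 - <<'E'
from fit import *
c=dict(np.load("side3.npz")); s=soft(c); b=(235,226,300,256)
A=s[b[1]:b[3],b[0]:b[2]]; A=np.clip(A/.95,0,1)
W=np.ones_like(A); W[:,:0]=0
xx=np.arange(b[0],b[2]); 
# mask the seated notch leaf (crop x<200 -> col<236.5)
W[:,xx<237]=0
sq=[(np.array([[1,0],[0,1],[-1,0],[0,-1]])*.021*2**.5,0,.010),(post,0,.056)]
def run(M,y):
    def cost(q): return (W*(render(c,M,(q[0]*.01,q[1]*.01,q[2]*.1),b,q[3]*.01)-A)**2).sum()
    q0=np.array([45.,37.9,y*10,17.3]); 
    o=minimize(cost,q0,method="Nelder-Mead",options=dict(maxiter=500,initial_simplex=np.vstack([q0]+[q0+d for d in np.diag([.4,.4,.7,.4])])))
    return round(o.fun,2),o.x.round(2)
print("sharp",run(sq,np.radians(17)))
for k in range(4): print(17+90*k,run(point(),np.radians(17+90*k)))
E
```

```text
sharp (np.float64(3.75), array([45.68, 36.38,  3.  , 18.39]))
17 (np.float64(0.95), array([45.67, 36.37,  2.93, 18.39]))
107 (np.float64(4.69), array([45.69, 36.33, 18.8 , 18.35]))
197 (np.float64(7.24), array([45.56, 36.48, 34.17, 18.49]))
287 (np.float64(3.81), array([45.69, 36.35, 50.13, 18.37]))
```

The shown-up leaf confirms that its rounded corner points along its present +x: model cost is 0.95 there against at least 3.8 for the other orientations. In the crop that corner is the left one, at (212,325). Next I turn the leaf and approach bracket B.

```bash
cat > pcfg.py <<'E'
from h import *
ab=rad(-19.8); B=np.array([.5813,-.1749]); O=B+.0113*np.array([cos(ab),sin(ab)])
a=ab+np.pi; ex=np.array([cos(a),sin(a)]); ey=np.array([-ex[1],ex[0]]); TY=-rad(90)
E
python3 - <<'E'
from pcfg import *
q=quat(a+TY); p=O-ex*(.030+.015)
move_ptp([*(p-ex*.01),.10],q); st("over")
servo_line([*p,.036],rate=.15); sleep(.15); st("pre")
print(servo_line([*p,.024],rate=.02,contact_N=2.)); st("mat")
z=current_position()[2]
servo_line([*p,.0284],rate=.02); sleep(.15)
w0=wrench(a,12); np.save("w0p.npy",w0); print("w0",w0.round(2)); st()
hit=servo_line([*(p+ex*.012),.0285],rate=.03,contact_N=1.8); d=np.array(current_position()[:2])-O
print(hit,(d@ex*1e3).round(2),(d@ey*1e3).round(2)); st()
E
```

```text
over t 33.23 p [ 643.84 -196.79  100.14] F [-0.4  -0.28 -0.96] Mz -0.026 gap 16.07
pre t 33.96 p [ 635.66 -194.44   37.44] F [-0.41  0.06 -1.74] Mz 0.038 gap 15.77
True
mat t 34.42 p [ 634.51 -194.12   28.1 ] F [-0.55 -0.56  4.42] Mz 0.052 gap 15.91
w0 [-0.19 -0.06 -1.09  0.01]
 t 34.92 p [ 634.07 -193.91   28.14] F [-0.25 -0.39 -1.6 ] Mz -0.011 gap 15.72
False -32.92 -0.01
 t 35.47 p [ 622.91 -189.87   28.61] F [ 0.19  0.46 -0.69] Mz -0.005 gap 16.15
```

```bash
python3 - <<'E'
from pcfg import *
w0=np.load("w0p.npy")
r,d=press(O,a,[-.0325,0],.0287,0,w0,3.,16,kx=.00010,smax=.0005,tyaw=TY)
print(r,d); np.save("p.npy",[*r,d])
E
```

```text
0 t35.77 cmd [-32.5   0. ] yaw0.00 act -32.64 -0.03 z28.75 W [ 0.09 -0.12  0.17] M-0.026
1 t36.07 cmd [-32.19   0.  ] yaw0.00 act -32.19 0.01 z28.68 W [ 0.19 -0.21 -0.34] M-0.003
2 t36.37 cmd [-31.87   0.  ] yaw0.00 act -31.86 0.01 z28.70 W [ 0.13  0.21 -0.06] M-0.015
3 t36.67 cmd [-31.56   0.  ] yaw0.00 act -31.55 -0.0 z28.72 W [ 0.04 -0.13  0.01] M-0.007
4 t36.97 cmd [-31.25   0.  ] yaw0.00 act -31.26 -0.02 z28.72 W [ 0.4   0.12 -0.1 ] M0.010
5 t37.27 cmd [-30.92   0.  ] yaw0.00 act -31.04 -0.01 z28.76 W [-0.16 -0.23 -0.24] M-0.027
6 t37.57 cmd [-30.63   0.  ] yaw0.00 act -30.96 -0.06 z28.79 W [-1.11 -0.15 -0.75] M-0.004
7 t37.87 cmd [-3.044e+01 -1.000e-02] yaw-0.01 act -30.92 -0.04 z28.82 W [-2.18 -0.45 -0.59] M-0.016
8 t38.17 cmd [-30.36  -0.04] yaw-0.04 act -30.89 -0.07 z28.87 W [-2.74 -0.97 -0.74] M0.010
9 t38.47 cmd [-30.33  -0.09] yaw-0.02 act -30.84 -0.09 z28.88 W [-3.84 -1.07 -0.97] M0.017
10 t38.77 cmd [-30.42  -0.16] yaw0.01 act -30.8 -0.15 z28.86 W [-4.   -0.83 -0.02] M-0.009
11 t39.07 cmd [-30.52  -0.21] yaw-0.00 act -30.76 -0.23 z28.82 W [-4.47 -0.77  0.67] M-0.000
12 t39.37 cmd [-30.66  -0.25] yaw-0.00 act -30.65 -0.32 z28.75 W [-4.28 -1.38  0.94] M0.014
13 t39.67 cmd [-30.79  -0.34] yaw0.02 act -30.59 -0.38 z28.66 W [-3.46 -1.64  1.86] M-0.021
14 t39.97 cmd [-30.84  -0.44] yaw-0.02 act -30.58 -0.46 z28.62 W [-2.71 -1.68  1.06] M-0.021
15 t40.27 cmd [-30.81  -0.54] yaw-0.05 act -30.49 -0.5 z28.56 W [-2.69 -0.89  0.64] M-0.012
[-0.03077887 -0.0005895 ] -0.0012757915732403723
```

```bash
python3 - <<'E'
from pcfg import *
w0=np.load("w0p.npy"); x,y,d=np.load("p.npy")
r,d=press(O,a,[x,y],.0284,0,w0,3.5,6,dyaw=d,kx=.00008,ky=.00009,tyaw=TY)
print("goal 6")
r,d=press(O,a,r,.0283,0,w0,6.,6,dyaw=d,kx=.00008,tyaw=TY)
for dd in(.8,-.8):
    servo_line([*(O+ex*r[0]+ey*r[1]),.0283],quat(a+d+rad(dd)+TY),rate=.05); w=wrench(a)-w0; print(dd,w.round(3))
servo_line([*(O+ex*r[0]+ey*r[1]),.0283],quat(a+d+TY),rate=.05); print((wrench(a)-w0).round(2))
np.save("p.npy",[*r,d])
E
```

```text
0 t40.57 cmd [-30.78  -0.59] yaw-0.07 act -30.4 -0.61 z28.25 W [-1.95 -1.14  0.49] M-0.020
1 t40.87 cmd [-30.65  -0.69] yaw-0.11 act -30.37 -0.66 z28.23 W [-1.69 -0.42 -0.58] M0.000
2 t41.17 cmd [-30.51  -0.73] yaw-0.11 act -30.3 -0.71 z28.28 W [-1.53 -0.65 -0.84] M-0.028
3 t41.47 cmd [-30.35  -0.79] yaw-0.16 act -30.25 -0.77 z28.37 W [-1.42 -0.48 -0.6 ] M-0.022
4 t41.77 cmd [-30.19  -0.83] yaw-0.19 act -30.16 -0.83 z28.41 W [-1.35 -0.59 -0.63] M0.003
5 t42.07 cmd [-30.01  -0.88] yaw-0.19 act -30.09 -0.92 z28.44 W [-1.58 -0.48 -0.74] M0.024
goal 6
0 t42.37 cmd [-29.86  -0.93] yaw-0.15 act -30.07 -0.92 z28.42 W [-1.86 -0.25  0.09] M-0.009
1 t42.67 cmd [-29.53  -0.94] yaw-0.16 act -30.02 -0.92 z28.45 W [-3.04 -0.91 -0.55] M0.015
2 t42.97 cmd [-29.29  -1.  ] yaw-0.14 act -29.9 -1.03 z28.48 W [-4.13 -1.2  -0.38] M0.020
3 t43.27 cmd [-29.14  -1.07] yaw-0.10 act -29.83 -1.13 z28.51 W [-4.75 -1.2  -0.26] M0.007
4 t43.57 cmd [-29.04  -1.14] yaw-0.09 act -29.73 -1.2 z28.50 W [-4.54 -1.17 -0.17] M0.006
5 t43.87 cmd [-28.93  -1.21] yaw-0.08 act -29.67 -1.25 z28.52 W [-4.5  -1.5  -0.78] M0.016
0.8 [-4.762 -1.708 -0.459 -0.044]
-0.8 [-4.881 -1.933 -0.429  0.143]
[-4.69 -1.79  0.1   0.01]
```

```bash
python3 - <<'E'
from pcfg import *
w0=np.load("w0p.npy"); x,y,d=np.load("p.npy")
r,d=press(O,a,[x,y-.0003],.0281,0,w0,4,12,dyaw=d,kx=.00010,ky=.0002,tyaw=TY)
np.save("p.npy",[*r,d])
E
```

```text
0 t45.07 cmd [-28.81  -1.6 ] yaw-0.05 act -29.15 -1.75 z28.32 W [-4.59 -1.82  1.1 ] M-0.035
1 t45.37 cmd [-28.86  -1.9 ] yaw-0.11 act -29.05 -1.91 z28.25 W [-4.21 -1.34  1.52] M-0.007
2 t45.67 cmd [-28.89  -2.17] yaw-0.12 act -29.04 -1.92 z28.22 W [-4.39 -0.14  2.12] M-0.046
3 t45.97 cmd [-28.92  -2.2 ] yaw-0.20 act -29.06 -1.97 z28.19 W [-4.48  0.65  2.47] M0.025
4 t46.27 cmd [-28.97  -2.07] yaw-0.16 act -29.07 -1.98 z28.21 W [-4.32  0.96  2.99] M-0.029
5 t46.57 cmd [-29.    -1.88] yaw-0.21 act -29.05 -1.95 z28.13 W [-4.19  0.4   3.38] M-0.008
6 t46.87 cmd [-29.02  -1.79] yaw-0.22 act -29.07 -1.93 z28.12 W [-4.43 -0.47  3.48] M0.020
7 t47.17 cmd [-29.07  -1.89] yaw-0.19 act -29.01 -1.94 z28.09 W [-4.59 -0.58  3.5 ] M-0.015
8 t47.47 cmd [-29.12  -2.01] yaw-0.22 act -29.04 -1.95 z28.10 W [-4.1   0.02  3.59] M0.024
9 t47.77 cmd [-29.14  -2.  ] yaw-0.18 act -29.07 -1.94 z28.09 W [-3.69  0.27  3.71] M-0.030
10 t48.07 cmd [-29.1   -1.95] yaw-0.23 act -29.07 -1.97 z28.10 W [-4.09  0.1   3.68] M0.012
11 t48.37 cmd [-29.11  -1.93] yaw-0.21 act -29.05 -1.93 z28.08 W [-3.81  0.08  3.63] M-0.007
```

```bash
python3 - <<'E'
from pcfg import *
w0=np.load("w0p.npy"); x,y,d=np.load("p.npy")
r,d=press(O,a,[x+.0003,y],.0284,0,w0,6.5,4,dyaw=d,kx=.00015,ky=.00005,tyaw=TY)
for dd in(.8,-.8):
    servo_line([*(O+ex*r[0]+ey*r[1]),.0284],quat(a+d+rad(dd)+TY),rate=.05); w=wrench(a)-w0; print(dd,w.round(3))
r,d=press(O,a,r,.0284,0,w0,7.5,8,dyaw=d,kx=.00016,ky=.00004,kr=.02,tyaw=TY)
np.save("p.npy",[*r,d])
E
```

```text
0 t48.67 cmd [-28.79  -1.91] yaw-0.22 act -29.04 -1.92 z28.12 W [-4.93 -0.    1.06] M0.008
1 t48.97 cmd [-28.56  -1.91] yaw-0.20 act -29.03 -1.92 z28.14 W [-5.67 -0.22  0.45] M0.003
2 t49.27 cmd [-28.43  -1.92] yaw-0.20 act -29.03 -1.94 z28.15 W [-5.95  0.1   0.36] M0.009
3 t49.57 cmd [-28.35  -1.92] yaw-0.18 act -29.01 -1.94 z28.15 W [-5.64  0.36 -0.02] M0.021
0.8 [-6.483 -0.19  -0.297 -0.146]
-0.8 [-6.122 -0.645 -0.704  0.095]
0 t50.47 cmd [-28.22  -1.9 ] yaw-0.15 act -29.01 -1.95 z28.15 W [-6.21 -0.27 -0.47] M-0.024
1 t50.77 cmd [-28.02  -1.91] yaw-0.17 act -29.0 -1.93 z28.17 W [-6.46 -0.08 -0.31] M-0.016
2 t51.07 cmd [-27.85  -1.91] yaw-0.19 act -28.95 -1.94 z28.15 W [-7.27 -0.08 -0.76] M-0.000
3 t51.37 cmd [-27.81  -1.92] yaw-0.19 act -29.0 -1.94 z28.18 W [-6.91 -0.32 -1.05] M-0.008
4 t51.67 cmd [-27.72  -1.93] yaw-0.20 act -28.98 -1.95 z28.17 W [-7.06 -0.29 -1.26] M0.019
5 t51.97 cmd [-27.65  -1.94] yaw-0.18 act -28.97 -1.98 z28.19 W [-6.83  0.07 -1.66] M-0.023
6 t52.27 cmd [-27.54  -1.94] yaw-0.21 act -28.96 -1.94 z28.16 W [-7.57 -0.16 -1.61] M0.012
7 t52.57 cmd [-27.55  -1.94] yaw-0.19 act -28.98 -1.93 z28.19 W [-7.41 -0.01 -1.8 ] M-0.008
```

```bash
python3 - <<'E'
from pcfg import *
import cv2
from fit import proj
w0=np.load("w0p.npy"); x,y,d=np.load("p.npy")
press(O,a,[-.0287,y],.0279,0,w0,2.,2,dyaw=d,kx=.00012,ky=0,kr=0,tyaw=TY)
r,d=press(O,a,[-.0286,y],.0279,0,w0,3.,3,dyaw=d,kx=.00012,ky=0,kr=0,tyaw=TY)
move_gripper(.036); st("open")
p=current_position(); servo_line([p[0],p[1],.115],rate=.2)
move_ptp([.40,-.30,.22],quat(rad(20))); st("away")
ims=[]
for n in("top","side"):
    c=capture(n); np.savez(n+"4.npz",**c)
    m=proj(c,np.array([[.60,-.18,.014]]))[0].astype(int)
    k=cv2.resize(c["image"][m[1]-24:m[1]+24,m[0]-28:m[0]+28],(390,334),interpolation=cv2.INTER_CUBIC)
    m=proj(c,np.array([[.57,.205,.014]]))[0].astype(int)
    l=cv2.resize(c["image"][m[1]-20:m[1]+20,m[0]-28:m[0]+28],(390,260),interpolation=cv2.INTER_CUBIC)
    ims.append(np.vstack([k,l]))
cv2.imwrite("pics/f4.png",np.hstack(ims))
E
```

```text
0 t52.87 cmd [-28.7   -1.94] yaw-0.20 act -29.02 -1.96 z28.07 W [-4.02  0.01  4.6 ] M-0.011
1 t53.17 cmd [-28.94  -1.94] yaw-0.20 act -29.07 -1.97 z28.09 W [-3.71  0.07  6.  ] M0.017
0 t53.47 cmd [-28.6   -1.94] yaw-0.20 act -29.04 -1.96 z28.07 W [-4.67 -0.4   5.6 ] M0.002
1 t53.77 cmd [-28.8   -1.94] yaw-0.20 act -29.09 -1.96 z28.09 W [-4.63  0.2   6.07] M0.014
2 t54.07 cmd [-29.    -1.94] yaw-0.20 act -29.11 -1.95 z28.13 W [-3.83 -0.29  6.63] M-0.004
open t 54.6 p [ 619.38 -186.53   27.56] F [ 0.38  0.37 -0.16] Mz -0.042 gap 35.96
away t 56.23 p [ 400.49 -299.7   219.25] F [-0.16 -0.63 -0.02] Mz -0.001 gap 35.82
```

View pics/f4.png

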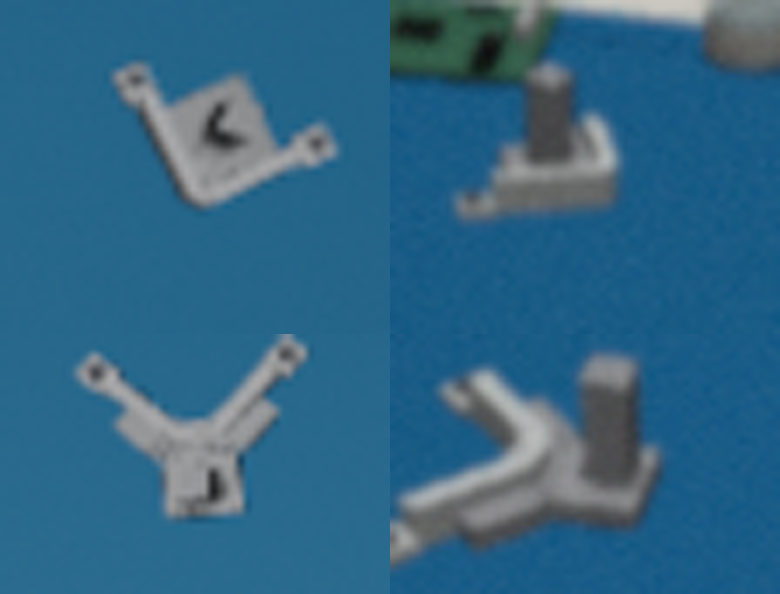

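Both leaves are seated flush and lying flat, with the gripper well clear. The pointed leaf is at (225,125) in the top view, inside the corner of bracket B, and the notched leaf is at (203,480), on bracket A. I'm handing the job in.

```bash
python3 -c "
from bench import *
print(current_clock()); print(close_job())"
```

```text
56.325
the job is handed in; nothing more can be done
None
```

I handed the job in at 56.3 s: the notched leaf went home on the outside corner of the left bracket (outside radius 22 mm), then the pointed leaf into the inside corner of the right one (inside radius 8 mm). Each was held for over half a second at about 7 N, the highest force I read being 7.8 N, and both were let go and look flat and flush in the final pictures.

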